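# Turn out the chocolates

### The arm

A 6-joint arm with a two-finger parallel gripper is mounted at the origin on the work surface. World frame = base frame: x ahead of the robot, y to its left, z up, the work surface at z = 0. Lengths are in mm, angles in degrees, forces in N, time in s.
With the tool pointing down it reaches from about 300 to 850 mm from the base axis. Payload 4.2 kg.
Tool frame: the origin (TCP) lies at the very end of the fingers, on their centre line; the grasp point (between the pads) lies 19 mm behind it; z points along the fingers, y is the direction in which the jaws open and shut (so a half turn about z gives the same grasp; the last joint's range is limited). The gripper opens to 91 mm and grips with 3 to 60 N. Pads are 32 mm wide; open, the fingers measure 118 mm over their backs; the gripper's body (76 mm by 178 mm) begins 60 mm behind the grasp point.
Start: joints at [-66.177, 18.312, 89.639, -0, 72.044, -1.146], TCP at [242.733, -521.271, 213.976] pointing down, gripper open.
Joint ranges: [-177.97, 177.97], [-48.28, 115.42], [12.27, 149.76], [-77.06, 257.06], [2.81, 150.46], [-146.56, 146.56]. Speed limits (degrees/s): [147.25, 147.25, 180, 180, 180, 180].

### API

Orientations are given as [roll, pitch, yaw] about the fixed x, y, z axes, in that order (R = Rz(yaw) Ry(pitch) Rx(roll)).
In Python, from workcell import env gives the robot as it stands. The module is installed in compiled form; this text tells all that it offers.
- The arm moves only by the tool arm_command, never from a script. Its argument "targets" is a list of rows, each a list of 5 numbers: the closure, from 0 (fully open) to 1 (shut), then the shift along the tool's x, y, z each as a share of 50 cm, from -1 to 1, then the turn about the tool's z as a share of pi/4 rad, from -1 to 1. A call has 1 to 8 rows; each row is the pose to reach, as a shift and turn from the pose measured when the call began, along the tool's axes at that moment; what a row does not reach only later rows make up. A row lasts 1/12 s, in which the tool goes at most 41.7 mm and 7.16 degrees, less where a joint would pass 70% of its speed; a pose out of reach is approached as far as the arm can. A call with a number of a shift or a turn outside -1 to 1 is refused whole. A call with a gripper value outside its range is refused whole. The fingers move at their own pace and stop on an object; "squeeze" is the grip in N (left out, the last holds). Time passes only in rows, so rows that repeat a pose let the fingers close. It gives the time, the measured TCP pose, the force and the opening at its end, in the units of the state.
- env.state(): the state, without advancing time (a new reading comes with each control period).
- env.grab_frame(name): name is "scene" or "top" or "wrist"; returns the picture (480x640x3 uint8, red, green, blue); there is no depth.
- env.camera_params(name): a dict with "camera_matrix" (3x3 intrinsics, pixels), "R" (3x3) and "t" (3): a world point X has camera coordinates R X + t; the wrist camera has in their place "hand_eye" (4x4, takes a point from camera to tool coordinates, whose origin is the TCP and whose axes are the flange's). Camera axes: x right, y down, z forward; pixel columns grow to the right and rows downward; lengths in mm; the calibration is good to about 2 mm. A picture is of the moment at which its call begins: read the wrist's pose just before it. camera_params takes no time and is no camera call.
- env.job_done(): hands the job in, once; it reports no verdict.
The state is a dict: "time_s": time; "qpos": joint angles; "qvel": joint speeds; "effort": joint torques, N m; "ee_pos": TCP position; "ee_rot": TCP orientation; "force": force on the tool from outside, world axes, zero at the start; "torque": the same for the moment, N m; "gripper_width": finger opening in mm.
Only numpy, scipy, OpenCV 4.12 (cv2) and the standard library are available. Lean on these libraries where they do the work, as an engineer would, in place of code of your own. Each camera call takes 0.05 s, during which the arm holds its last target.

### The job

Take the white chocolate mould out of its stand by the wooden grip, turn it upside down with the three chocolates still in it, and rap its open rim on the wooden board until all three have come loose and lie on the board. Then leave the empty mould upside down, flat on the black drain mat. Do not touch the chocolates with the gripper, and leave the other things on the counter where they are.

Things in the scene. Friction and masses are not known exactly. Their poses are not given: they have to be found in the camera images.
- mould: White rigid tray with a wooden grip on its back, 0.3 kg: 130 (x) x 46 (y) x 37 (z) mm, three square pockets in a row along x, 42 mm apart. Origin at the centre of its closed back, z out of the open side: rim at z = 37 mm. It starts on its long side in the stand, y up and leaning; the open side faces the robot's left (within about 20 degrees) and 20 degrees below level.
- mould_handle (a point): Middle of the wooden grip, a block 18 mm (x, the width to pinch) x 36 mm (y) x 60 mm (z) straight out from the mould's back; point 34 mm behind the back, axes as the mould. It starts pointing to the robot's right, about 90 mm up. From stand to upside down is a 70 degree turn about x: a hand that comes in tilted 35 degrees, pointing down and to the left, ends tilted 35 degrees the other way.
- mould_mouth (a point): Centre of the mould's open rim plane, axes as the mould. Sprung lips in the pockets hold the chocolates, broad faces 9 mm inside the rim: they stay in while the mould is turned over and carried smoothly. A smart rap of the rim on something hard, about 0.2 to 0.4 m/s at impact, throws them past the lips, not always all at once; a gentle set-down does not. Freed ones stay behind as the mould is lifted.
- piece0_center (a point): A solid dark chocolate square in the mould, 36 x 36 mm at its broad end, 33 x 33 mm at its narrow end, 22 mm thick, about 30 g, its broad edge bevelled 4 mm; point at its centre, half-way through its thickness; z runs from the narrow end to the broad end.
- piece1_center (a point): A solid dark chocolate square in the mould, 36 x 36 mm at its broad end, 33 x 33 mm at its narrow end, 22 mm thick, about 30 g, its broad edge bevelled 4 mm; point at its centre, half-way through its thickness; z runs from the narrow end to the broad end.
- piece2_center (a point): A solid dark chocolate square in the mould, 36 x 36 mm at its broad end, 33 x 33 mm at its narrow end, 22 mm thick, about 30 g, its broad edge bevelled 4 mm; point at its centre, half-way through its thickness; z runs from the narrow end to the broad end.
- piece0: The same chocolate as point piece0_center; origin at the centre of its narrow end. In the mould its narrow end rests 6 mm in front of the mould's back.
- piece1: The same chocolate as point piece1_center; origin at the centre of its narrow end. In the mould its narrow end rests 6 mm in front of the mould's back.
- piece2: The same chocolate as point piece2_center; origin at the centre of its narrow end. In the mould its narrow end rests 6 mm in front of the mould's back.
- stand: Fixed steel stand for the mould, about 100 x 150 mm, 80 mm tall: an inclined seat under the mould's lower long side, a low cheek at each end (3 mm free) and two narrow uprights before the ends of the open side; open above and behind. x points where the mould's open side looks. Origin on the counter at its centre.
- board: Fixed wooden serving board, 200 x 200 mm, 16 mm thick; origin at the centre of its underside.
- board_top (a point): Centre of the board's top face, z up.
- mat: Fixed black ribbed drain mat, 180 x 180 mm, 4 mm thick; origin at the centre of its underside.
- mat_top (a point): Centre of the mat's top face, z up.
- mug: Bystander: white mug, 76 mm across, 85 mm tall, with a handle; origin under its centre.
- spice_jar: Bystander: small glass jar with a screw cap, 52 mm across, 85 mm tall; origin under its centre.
- spoon: Bystander: steel spoon lying on the counter, about 200 mm long.
- saucer: Bystander: white saucer, 100 mm across, 18 mm high; origin under its centre.
There are look-alikes about, which are no part of the job. What is shaped like the mould but yellow is not meant.

How it is judged (in metres and radians):
On the way, in this order (a step that is already met when the one before it is completed fails the run):
1. the mould is upside down, held clear of the board, with all three chocolates still in it (angle between mould_mouth's own z axis and vertical above 2.75 rad and z of each of piece0_center, piece1_center, piece2_center in the frame of mould_mouth below -0.012 m and distance between each of piece0_center, piece1_center, piece2_center and mould_mouth below 0.065 m and contact force between mould and board below 0.2 N), for 0.1 s.
2. the upside-down mould strikes the board (angle between mould_mouth's own z axis and vertical above 2.75 rad and contact force between mould and board above 4 N).
3. all three chocolates lie on the board and the mould is lifted off them (x of piece0_center in the frame of board_top between -0.1 and 0.1 m and y of piece0_center in the frame of board_top between -0.1 and 0.1 m and contact force between each of piece0, piece1, piece2 and board above 0.05 N and x of piece1_center in the frame of board_top between -0.1 and 0.1 m and y of piece1_center in the frame of board_top between -0.1 and 0.1 m and x of piece2_center in the frame of board_top between -0.1 and 0.1 m and y of piece2_center in the frame of board_top between -0.1 and 0.1 m and z of mould_mouth in the frame of board_top above 0.028 m and contact force between each of piece0, piece1, piece2 and mould below 0.02 N), for 0.1 s.
At the end, for the whole second after the job is handed in: All three chocolates rest on the board within its edges; the empty mould rests upside down (within 8 degrees of flat) on the mat, its centre within 60 mm of the mat's centre along each side of the mat; everything is released and still (x of piece0_center in the frame of board_top between -0.1 and 0.1 m and y of piece0_center in the frame of board_top between -0.1 and 0.1 m and contact force between each of piece0, piece1, piece2 and board above 0.05 N and x of piece1_center in the frame of board_top between -0.1 and 0.1 m and y of piece1_center in the frame of board_top between -0.1 and 0.1 m and x of piece2_center in the frame of board_top between -0.1 and 0.1 m and y of piece2_center in the frame of board_top between -0.1 and 0.1 m and linear speed of each of piece0, piece1, piece2, mould below 0.02 m/s and angle between mould_mouth's own z axis and vertical above 3 rad and x of mould_mouth in the frame of mat_top between -0.06 and 0.06 m and y of mould_mouth in the frame of mat_top between -0.06 and 0.06 m and contact force between mould and mat above 1 N); the robot touches nothing.
It fails at once if a chocolate is touched by the fingers (contact force between the fingers and piece0 above 0.5 N or contact force between the fingers and piece1 above 0.5 N or contact force between the fingers and piece2 above 0.5 N).
It fails at once if another thing on the counter is moved more than 30 mm (distance of any of mug, spice_jar, spoon, saucer from where it was at the start of the episode above 0.03 m).
It also fails if it takes over 58 s, if anything falls off the work surface, if the arm or the gripper's body presses on something with over 40 N, if the wrist force passes 120 N, or if a joint passes its speed limit or range.

## Working session

There is one attempt and no reset: what is moved stays moved. The work goes in short steps, Python scripts to look and compute and a tool call to move; the robot and the scene stay as the last step left them, time stands still between calls to the robot, and variables do not carry over. Pictures are saved under pics/ and viewed, and the job is handed in when it is done.

Besides the shell and the picture viewer there is one more tool, called after "Call:" by a JSON object that holds its "op" and its "data". arm_command: Moves the arm, as the interface text tells. Shift numbers are shares of 50 cm and turn numbers shares of pi/4 rad, none past 1 either way. Its arguments: {"type":"object","properties":{"targets":{"type":"array"},"squeeze":{"type":"number"}},"required":["targets"]}

```bash
mkdir -p pics; cat > h.py <<'E'
import numpy as np, cv2
from scipy.spatial.transform import Rotation as Ro
from workcell import env
def snap(n,f,crop=None,s=1):
    im=env.grab_frame(n)[:,:,::-1]
    if crop: x0,y0,x1,y1=crop; im=im[y0:y1,x0:x1]
    im=cv2.resize(im,None,fx=s,fy=s,interpolation=cv2.INTER_CUBIC); cv2.imwrite('pics/'+f,im)
def cam(n):
    c=env.camera_params(n); return [np.array(c[k],float) for k in('camera_matrix','R','t')]
def proj(n,X):
    K,R,t=cam(n); p=(np.atleast_2d(X)@R.T+t)@K.T; return p[:,:2]/p[:,2:]
def ray(n,uv):
    K,R,t=cam(n); d=R.T@np.linalg.solve(K,[*uv,1]); return -R.T@t,d/np.linalg.norm(d)
def atz(n,uv,z):
    o,d=ray(n,uv); return o+d*(z-o[2])/d[2]
def tri(a,b):
    A=[];B=[]
    for n,uv in((('scene'),a),(('top'),b)):
        o,d=ray(n,uv);P=np.eye(3)-np.outer(d,d);A.append(P);B.append(P@o)
    return np.linalg.lstsq(np.vstack(A),np.hstack(B),rcond=None)[0]
def wr():
    s=env.state();c=env.camera_params('wrist');return s,c
E
python3 - <<'E'
from h import *
np.set_printoptions(suppress=True,precision=3)
print(env.state())
for n in('scene','top'): print(cam(n)); snap(n,n+'0.png')
print(env.camera_params('wrist')); snap('wrist','wrist0.png')
E
```

```text
{'time_s': 0.0, 'qpos': array([-66.174,  18.351,  89.707,   0.001,  72.043,  -1.146]), 'qvel': array([-0.036, -0.1  , -0.026,  0.007,  0.014, -0.077]), 'effort': array([ -0.001, -41.246, -23.197,   0.073,   0.046,  -0.   ]), 'ee_pos': array([ 242.553, -520.781,  213.128]), 'ee_rot': array([-179.9  ,   -0.003,   24.972]), 'force': array([ 0.153, -0.366, -0.108]), 'torque': array([ 0.091,  0.078, -0.013]), 'gripper_width': 91.38649686091898}
[array([[487.776,   0.   , 317.421],
       [  0.   , 487.776, 240.926],
       [  0.   ,   0.   ,   1.   ]]), array([[-0.859,  0.511, -0.   ],
       [ 0.281,  0.472, -0.836],
       [-0.427, -0.718, -0.549]]), array([ 411.419, -117.893, 1542.034])]
[array([[494.879,   0.   , 333.826],
       [  0.   , 494.879, 241.52 ],
       [  0.   ,   0.   ,   1.   ]]), array([[-0.004, -1.   , -0.012],
       [-0.99 ,  0.005, -0.138],
       [ 0.138,  0.011, -0.99 ]]), array([ 100.03 ,  560.851, 1078.245])]
{'camera_matrix': array([[376.998,   0.   , 325.907],
       [  0.   , 376.998, 239.764],
       [  0.   ,   0.   ,   1.   ]]), 'hand_eye': array([[  -0.   ,   -0.96 ,   -0.282,   79.744],
       [   1.   ,   -0.   ,    0.001,   -1.472],
       [  -0.001,   -0.282,    0.96 , -171.315],
       [   0.   ,    0.   ,    0.   ,    1.   ]])}
```

View pics/scene0.png

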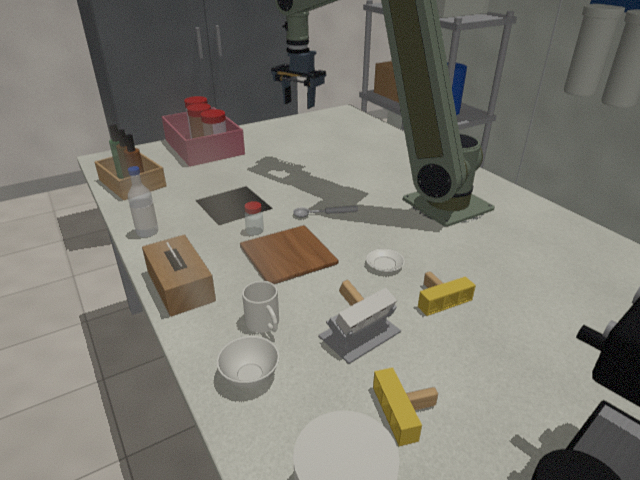

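View pics/top0.png

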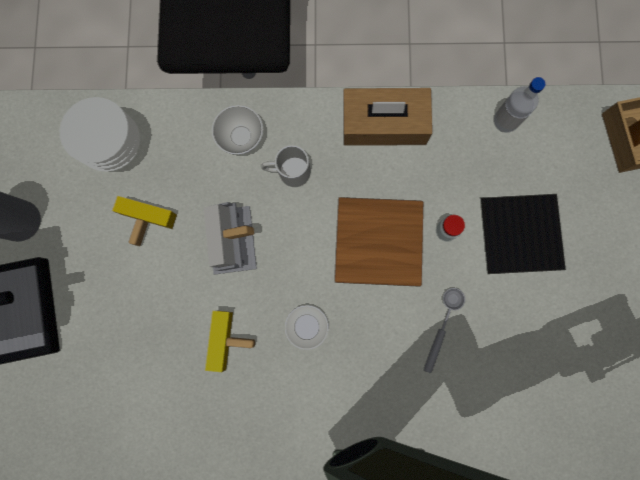

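View pics/wrist0.png

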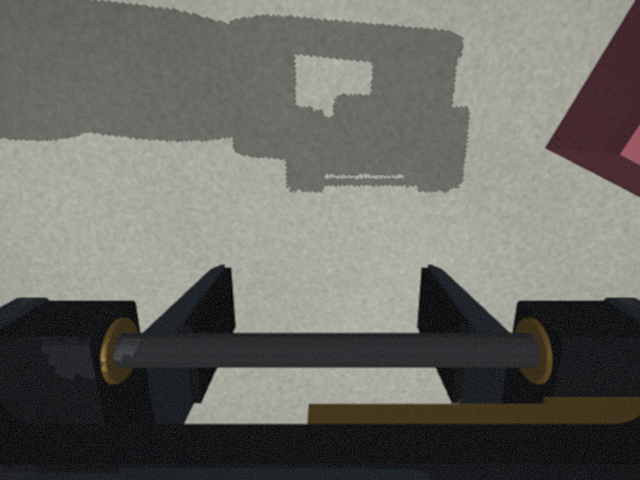

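```bash
python3 - <<'E'
from h import *
snap('top','t1.png',(195,185,275,285),6)
snap('scene','s1.png',(310,265,410,365),6)
for n,uv,z in [('board',[(338,198),(423,200),(421,285),(335,282)],16),('mat',[(481,198),(556,194),(565,269),(487,273)],4),('mug',[(293,162)],80),('jar',[(453,226)],85),('saucer',[(307,327)],18)]:
    P=np.array([atz('top',u,z) for u in uv]); print(n,P.round(0).tolist(),P.mean(0).round(1))
E
```

```text
board [[667.0, 88.0, 16.0], [661.0, -110.0, 16.0], [464.0, -100.0, 16.0], [471.0, 95.0, 16.0]] [565.8  -6.9  16. ]
mat [[668.0, -249.0, 4.0], [676.0, -425.0, 4.0], [500.0, -434.0, 4.0], [491.0, -255.0, 4.0]] [ 583.7 -340.4    4. ]
mug [[735.0, 187.0, 80.0]] [735.  187.3  80. ]
jar [[588.0, -162.0, 85.0]] [ 587.6 -161.7   85. ]
saucer [[370.0, 159.0, 18.0]] [370.5 158.8  18. ]
```

View pics/t1.png

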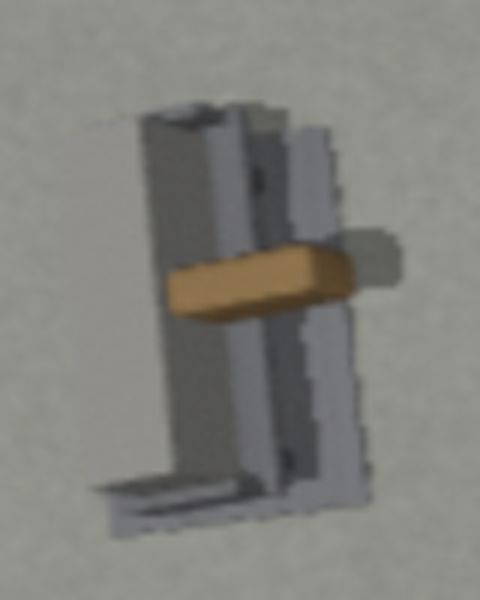

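View pics/s1.png

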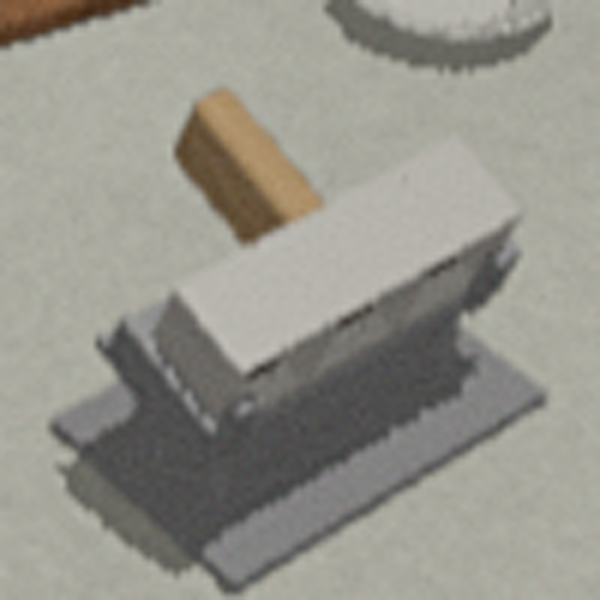

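```bash
cat > fit.py <<'E'
from h import *
from scipy.optimize import least_squares
np.set_printoptions(suppress=True,precision=2)
# model pts mould frame
S=lambda X,Y:(310+X/6,265+Y/6)
T=lambda X,Y:(195+X/6,185+Y/6)
def run(sg):
    # mould x direction sign: sg=+1 -> mould x toward +world x?  z=left/down,y=up => x = y x z
    obs=[]
    # x axis = y cross z ; y~up, z~left(+y world): up x left = -x world
    e=-1
    px=lambda s: -s # world +x side has mould x negative
    H=64;
    obs+=[('scene',(px(9),18,-64),S(193,103)),('scene',(px(-9),18,-64),S(232,90)),
      ('scene',(px(65),23,0),S(178,290)),('scene',(px(65),23,37),S(243,375)),('scene',(px(-65),23,37),S(522,215)),('scene',(px(-65),23,0),S(458,138)),
      ('top',(px(9),18,-64),T(308,245)),('top',(px(-9),18,-64),T(320,302)),('top',(px(9),-18,-64),T(352,258)),('top',(px(-9),-18,-64),T(357,292))]
    def pose(p):
        z0=np.array([-np.sin(p[3])*np.cos(p[4]),np.cos(p[3])*np.cos(p[4]),-np.sin(p[4])])
        x0=-np.array([np.cos(p[3]),np.sin(p[3]),0]); y0=np.cross(z0,x0)
        return np.column_stack([x0,y0,z0])
    def f(p):
        R=pose(p);r=[]
        for n,m,uv in obs: r+=list(proj(n,R@np.array(m)+p[:3])[0]-uv)
        return np.array(r+[(p[4]-np.radians(20))*100])
    s=least_squares(f,[580,300,80,0,.35]); p=s.x;R=pose(p)
    print('back',p[:3],'yaw,tilt',np.degrees(p[3:])); print(f(p)[:-1].reshape(-1,2)); print('handle',R@[0,0,-34]+p[:3],R@[0,0,-45]+p[:3]); print('zaxis',R[:,2])
    K=R@np.array([0,-23,0])+p[:3]; print('lowest back',K, 'front bottom',R@np.array([0,-23,37])+p[:3])
run(1)
E
python3 fit.py
```

```text
back [571.61 334.49  75.05] yaw,tilt [ 6.72 19.58]
[[-0.44 -0.9 ]
 [-0.43 -1.92]
 [ 0.18  0.59]
 [ 0.63  0.8 ]
 [ 1.46  0.93]
 [ 0.83  0.73]
 [ 0.25 -0.61]
 [-0.93 -1.79]
 [ 1.28 -0.8 ]
 [ 1.26  1.6 ]]
handle [575.35 302.67  86.45] [576.57 292.38  90.13]
zaxis [-0.11  0.94 -0.34]
lowest back [572.51 326.83  53.38] front bottom [568.43 361.45  40.98]
```

```bash
cat >> h.py <<'E'
def to(p,yaw=None):
    s=env.state();R=Ro.from_euler('xyz',s['ee_rot'],degrees=True).as_matrix()
    d=R.T@(np.array(p)-s['ee_pos']);print('t',round(s['time_s'],2),'pos',s['ee_pos'].round(1),'rot',s['ee_rot'].round(2),'F',s['force'].round(1),'w',round(s['gripper_width'],1))
    print('shift share',(d/500).round(3),'turn share',None if yaw is None else round(-((yaw-s['ee_rot'][2]+180)%360-180)/45,3))
E
python3 -c "
from h import *
to((576,295,213),96.7)"
```

```text
t 0.25 pos [ 242.6 -521.1  213.6] rot [-179.96    0.     24.97] F [-1.2  0.5 -0.3] w 91.5
shift share [ 1.293 -1.198  0.002] turn share -1.594
```

Call:
{"op": "arm_command", "data": {"targets": [[0,0.64,-0.6,0,-1],[0,0.64,-0.6,0,-1],[0,0.64,-0.6,0,-1],[0,0.64,-0.6,0,-1],[0,0.64,-0.6,0,-1],[0,0.64,-0.6,0,-1],[0,0.64,-0.6,0,-1],[0,0.64,-0.6,0,-1]]}}

```text
time_s: 0.92
ee_pos: [367.0, -210.0, 214.0]
ee_rot: [180.0, -0.0, 70.0]
force: [0.8, 0.1, -1.3]
gripper_width: 91.0
```

```bash
python3 -c "
from h import *
to((576,295,213),96.7)"
```

```text
t 0.92 pos [ 367. -210.  214.] rot [ 1.800e+02 -3.000e-02  7.001e+01] F [ 0.8  0.1 -1.3] w 91.0
shift share [1.092 0.048 0.003] turn share -0.593
```

Call:
{"op": "arm_command", "data": {"targets": [[0,1,0.044,0,-0.59],[0,1,0.044,0,-0.59],[0,1,0.044,0,-0.59],[0,1,0.044,0,-0.59],[0,1,0.044,0,-0.59],[0,1,0.044,0,-0.59],[0,1,0.044,0,-0.59],[0,1,0.044,0,-0.59]]}}

```text
time_s: 1.58
ee_pos: [494.4, 98.4, 214.2]
ee_rot: [180.0, -0.0, 96.6]
force: [0.0, -0.6, 0.4]
gripper_width: 91.0
```

```bash
python3 -c "
from h import *
to((576,295,170),96.7)"
```

```text
t 1.58 pos [494.4  98.4 214.2] rot [ 1.7996e+02 -2.0000e-02  9.6600e+01] F [ 0.  -0.6  0.4] w 91.0
shift share [0.372 0.207 0.089] turn share -0.002
```

Call:
{"op": "arm_command", "data": {"targets": [[0,0.372,0.207,0.05,0],[0,0.372,0.207,0.08,0],[0,0.372,0.207,0.08,0],[0,0.372,0.207,0.08,0],[0,0.372,0.207,0.08,0],[0,0.372,0.207,0.08,0],[0,0.372,0.207,0.08,0]]}}

```text
time_s: 2.17
ee_pos: [575.9, 297.6, 172.3]
ee_rot: [-179.9, 0.0, 96.8]
force: [0.0, -0.4, 0.7]
gripper_width: 91.0
```

```bash
python3 -c "
from h import *
to((576.4,294,71),96.7)
snap('wrist','w2.png');snap('top','t2.png',(150,160,330,300),4)"
```

```text
t 2.17 pos [575.9 297.6 172.3] rot [-179.91    0.     96.78] F [ 0.  -0.4  0.7] w 91.0
shift share [-0.007  0.     0.203] turn share 0.002
```

View pics/w2.png

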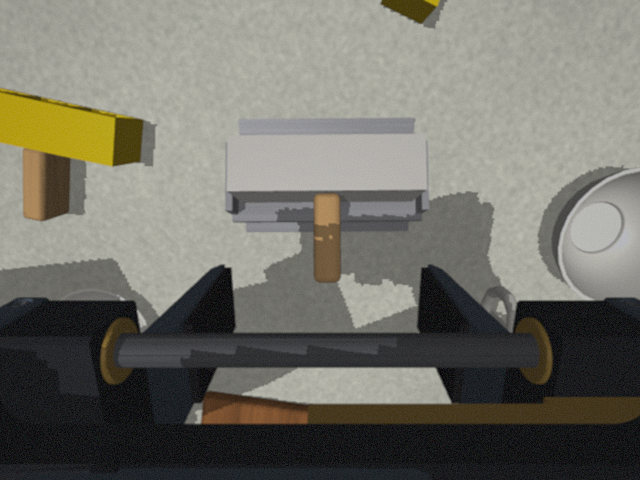

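```bash
python3 -c "
from h import *
s,c=wr();T=np.eye(4);T[:3,:3]=Ro.from_euler('xyz',s['ee_rot'],degrees=True).as_matrix();T[:3,3]=s['ee_pos']
M=np.linalg.inv(T@np.array(c['hand_eye']));K=np.array(c['camera_matrix'])
yaw,t=np.radians([6.72,19.58]);b=np.array([571.61,334.49,75.05])
z=np.array([-np.sin(yaw)*np.cos(t),np.cos(yaw)*np.cos(t),-np.sin(t)]);x=-np.array([np.cos(yaw),np.sin(yaw),0]);y=np.cross(z,x);R=np.column_stack([x,y,z])
for m in [(9,18,-64),(-9,18,-64),(65,23,0),(-65,23,0),(65,23,37),(-65,23,37)]:
  p=K@(M@np.append(R@m+b,1))[:3];print(m,(p/p[2])[:2].round(0))"
```

```text
(9, 18, -64) [315. 279.]
(-9, 18, -64) [342. 279.]
(65, 23, 0) [229. 181.]
(-65, 23, 0) [427. 181.]
(65, 23, 37) [230. 126.]
(-65, 23, 37) [426. 126.]
```

Call:
{"op": "arm_command", "data": {"targets": [[0,-0.014,0,0.06,0],[0,-0.014,0,0.12,0],[0,-0.014,0,0.17,0],[0,-0.014,0,0.2,0],[0,-0.014,0,0.202,0],[0,-0.014,0,0.202,0]]}}

```text
time_s: 2.77
ee_pos: [575.7, 285.7, 73.2]
ee_rot: [-179.9, 0.1, 96.5]
force: [0.4, -0.7, -0.2]
gripper_width: 91.3
```

```bash
python3 -c "
from h import *
to((576.4,290,71),96.7)
snap('wrist','w3.png');snap('scene','s3.png',(250,200,450,380),4)"
```

```text
t 2.77 pos [575.7 285.7  73.2] rot [-1.7989e+02  9.0000e-02  9.6540e+01] F [ 0.4 -0.7 -0.2] w 91.3
shift share [0.008 0.002 0.004] turn share -0.004
```

View pics/w3.png

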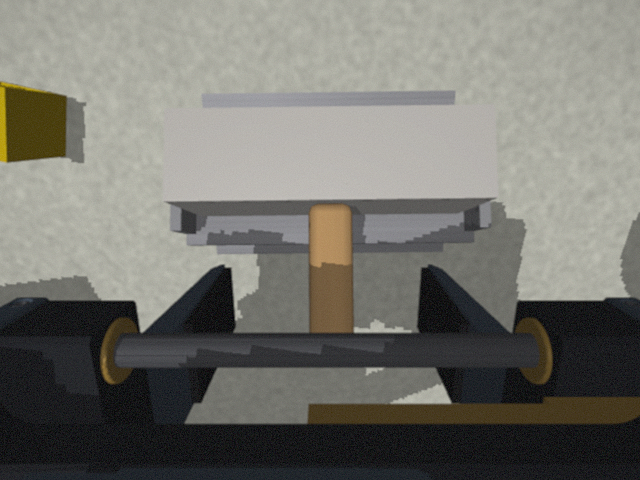

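View pics/s3.png

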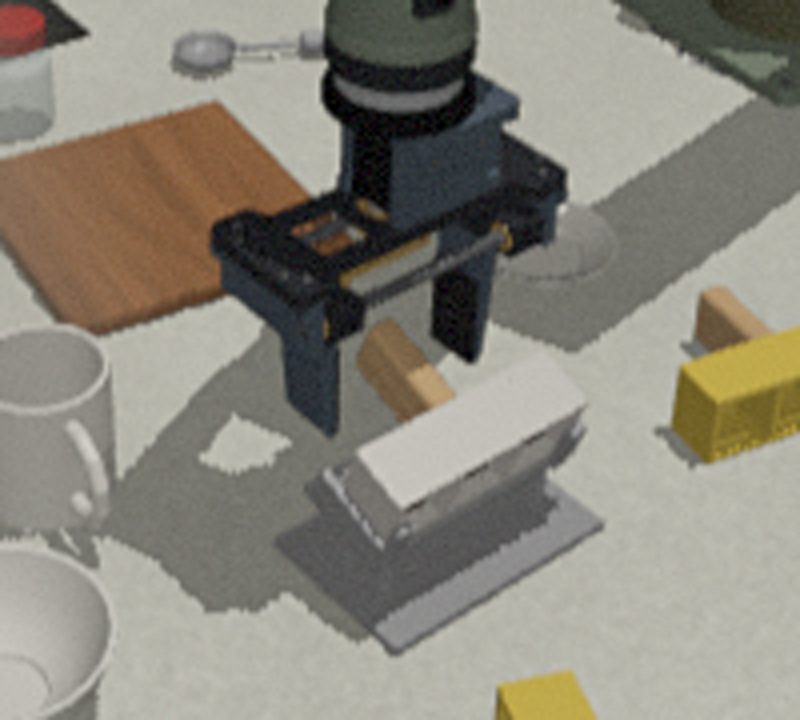

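Call:
{"op": "arm_command", "data": {"targets": [[0,0.008,0.002,0.004,0],[1,0.008,0.002,0.004,0],[1,0.008,0.002,0.004,0],[1,0.008,0.002,0.004,0],[1,0.008,0.002,0.004,0],[1,0.008,0.002,0.004,0],[1,0.008,0.002,0.004,0],[1,0.008,0.002,0.004,0]], "squeeze": 25}}

```text
time_s: 3.53
ee_pos: [577.6, 291.0, 72.9]
ee_rot: [179.9, 0.0, 96.6]
force: [-0.1, -0.6, 0.3]
gripper_width: 47.7
```

```bash
python3 -c "
from h import *
to((576.4,290,130),96.7)"
```

```text
t 3.53 pos [577.6 291.   72.9] rot [1.7989e+02 1.0000e-02 9.6570e+01] F [-0.1 -0.6  0.3] w 47.7
shift share [-0.002 -0.002 -0.114] turn share -0.003
```

Fingers are still closing; hold.

Call:
{"op": "arm_command", "data": {"targets": [[1,0,0,0,0],[1,0,0,0,0],[1,0,0,0,0],[1,0,0,0,0],[1,0,0,0,0],[1,0,0,0,0],[1,0,0,0,0],[1,0,0,0,0]]}}

```text
time_s: 4.2
ee_pos: [577.4, 291.0, 72.8]
ee_rot: [179.9, 0.0, 96.6]
force: [-0.4, -0.4, 0.4]
gripper_width: 17.9
```

Gripped at 17.9 mm. Lift slowly.

Call:
{"op": "arm_command", "data": {"targets": [[1,0,0,0,0],[1,0,0,-0.01,0],[1,0,0,-0.02,0],[1,0,0,-0.04,0],[1,0,0,-0.06,0],[1,0,0,-0.08,0],[1,0,0,-0.1,0],[1,0,0,-0.12,0]]}}

```text
time_s: 4.87
ee_pos: [577.5, 291.1, 134.3]
ee_rot: [179.9, 0.0, 96.6]
force: [-0.6, -0.4, -3.9]
gripper_width: 18.1
```

```bash
python3 -c "
from h import *
to((576.4,290,200),96.7)
snap('wrist','w4.png');snap('scene','s4.png',(250,180,450,360),4)"
```

```text
t 4.87 pos [577.5 291.1 134.3] rot [179.85   0.    96.59] F [-0.6 -0.4 -3.9] w 18.1
shift share [-0.002 -0.002 -0.131] turn share -0.002
```

View pics/s4.png

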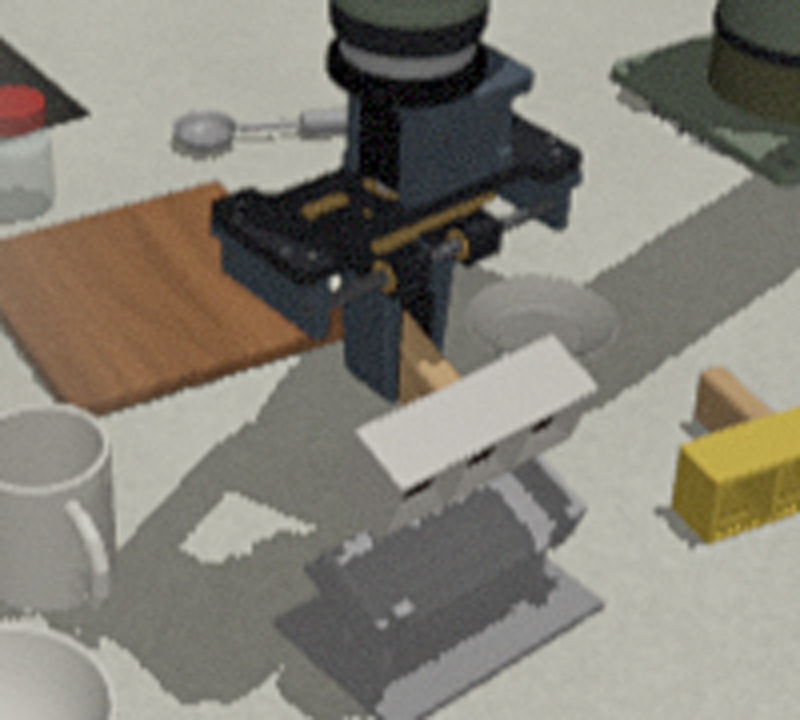

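View pics/w4.png

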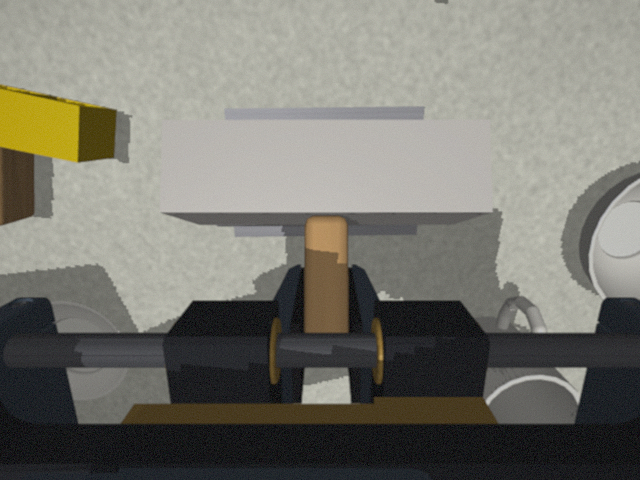

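```bash
python3 -c "
from h import *
to((566,0,190),90)"
```

```text
t 4.97 pos [578.7 291.7 135.7] rot [ 1.7963e+02 -8.0000e-02  9.6590e+01] F [-0.7  0.4 -4.2] w 18.1
shift share [-0.576 -0.091 -0.11 ] turn share 0.146
```

Call:
{"op": "arm_command", "data": {"targets": [[1,-0.01,0,-0.03,0],[1,-0.04,0,-0.06,0.02],[1,-0.09,-0.01,-0.09,0.04],[1,-0.15,-0.02,-0.11,0.06],[1,-0.21,-0.03,-0.11,0.08],[1,-0.27,-0.04,-0.11,0.1],[1,-0.33,-0.05,-0.11,0.12],[1,-0.39,-0.06,-0.11,0.14]]}}

```text
time_s: 5.63
ee_pos: [570.3, 93.0, 190.0]
ee_rot: [179.7, -0.1, 90.3]
force: [-0.5, 0.3, -4.0]
gripper_width: 17.8
```

```bash
python3 -c "
from h import *
to((566,-7,180),90)"
```

```text
t 5.63 pos [570.3  93.  190. ] rot [ 1.7966e+02 -1.1000e-01  9.0260e+01] F [-0.5  0.3 -4. ] w 17.8
shift share [-0.2  -0.01  0.02] turn share 0.006
```

Call:
{"op": "arm_command", "data": {"targets": [[1,-0.05,-0.005,0.02,0],[1,-0.1,-0.01,0.04,0],[1,-0.14,-0.01,0.06,0],[1,-0.17,-0.01,0.08,0],[1,-0.19,-0.01,0.08,0],[1,-0.2,-0.01,0.08,0],[1,-0.2,-0.01,0.08,0]]}}

```text
time_s: 6.22
ee_pos: [566.4, -7.6, 150.3]
ee_rot: [179.6, -0.1, 90.2]
force: [0.7, 0.5, -4.2]
gripper_width: 17.6
```

Call:
{"op": "arm_command", "data": {"targets": [[1,0,0,0,0],[1,0,0,0,0]], "squeeze": 12}}

```text
time_s: 6.38
ee_pos: [567.0, -6.8, 151.1]
ee_rot: [179.5, -0.1, 90.2]
force: [0.3, -0.1, -2.4]
gripper_width: 17.8
```

```bash
python3 -c "
from h import *
to((566,-7,150),90)
snap('wrist','w5.png');snap('scene','s5.png',(200,160,400,310),4)"
```

```text
t 6.38 pos [567.   -6.8 151.1] rot [ 1.7951e+02 -1.3000e-01  9.0240e+01] F [ 0.3 -0.1 -2.4] w 17.8
shift share [-0.    -0.002  0.002] turn share 0.005
```

View pics/s5.png

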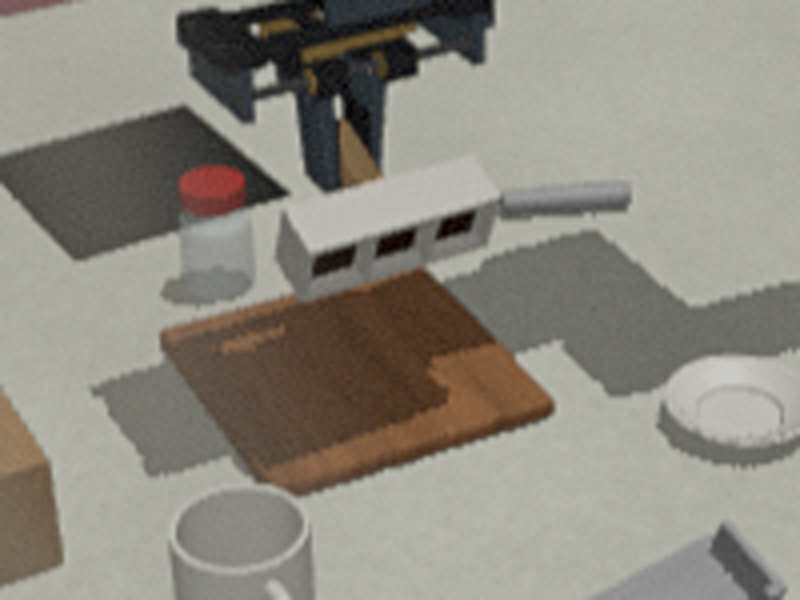

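View pics/w5.png

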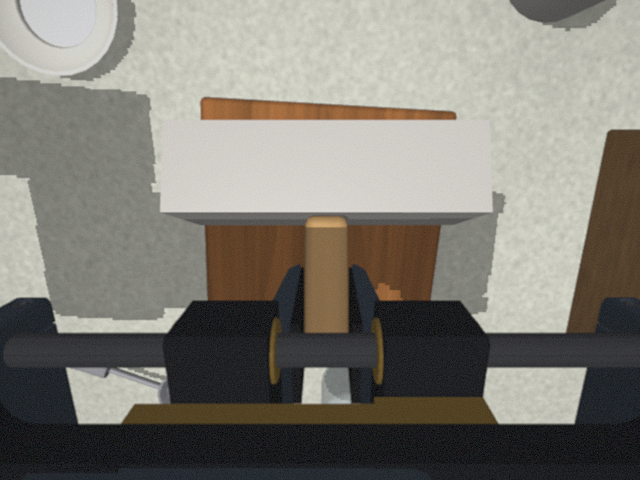

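Call:
{"op": "arm_command", "data": {"targets": [[1,0,0,0,0],[1,0,0,0,0],[1,0,0,0,0]], "squeeze": 7}}

```text
time_s: 6.73
ee_pos: [566.7, -6.4, 150.8]
ee_rot: [179.6, -0.1, 90.3]
force: [0.2, -0.7, -4.7]
gripper_width: 18.1
```

```bash
python3 -c "
from h import *
to((566,-7,150),90)
snap('wrist','w6.png')"
```

```text
t 6.73 pos [566.7  -6.4 150.8] rot [ 1.7956e+02 -1.2000e-01  9.0300e+01] F [ 0.2 -0.7 -4.7] w 18.1
shift share [-0.001 -0.001  0.002] turn share 0.007
```

View pics/w6.png

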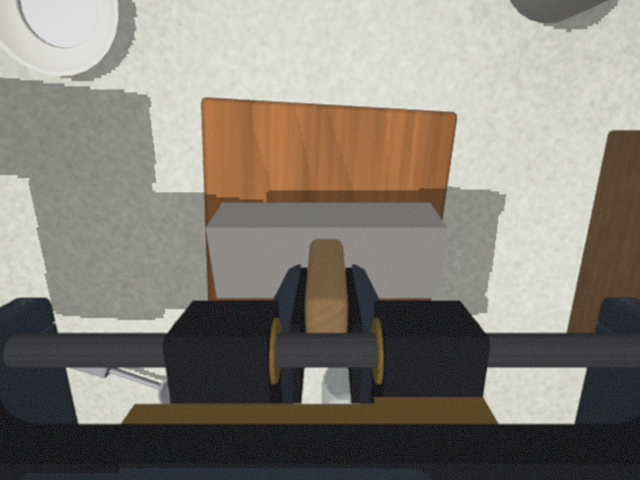

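Call:
{"op": "arm_command", "data": {"targets": [[1,0,0,0,0],[1,0,0,0,0],[1,0,0,0,0]], "squeeze": 20}}

```text
time_s: 7.03
ee_pos: [566.6, -6.7, 150.7]
ee_rot: [179.6, -0.1, 90.3]
force: [0.0, 0.6, -3.4]
gripper_width: 17.5
```

```bash
python3 -c "
from h import *
to((566,-7,150),90)
snap('wrist','w7.png');snap('scene','s7.png',(200,160,400,310),4)"
```

```text
t 7.03 pos [566.6  -6.7 150.7] rot [ 1.7957e+02 -1.0000e-01  9.0290e+01] F [ 0.   0.6 -3.4] w 17.5
shift share [-0.001 -0.001  0.001] turn share 0.006
```

View pics/s7.png

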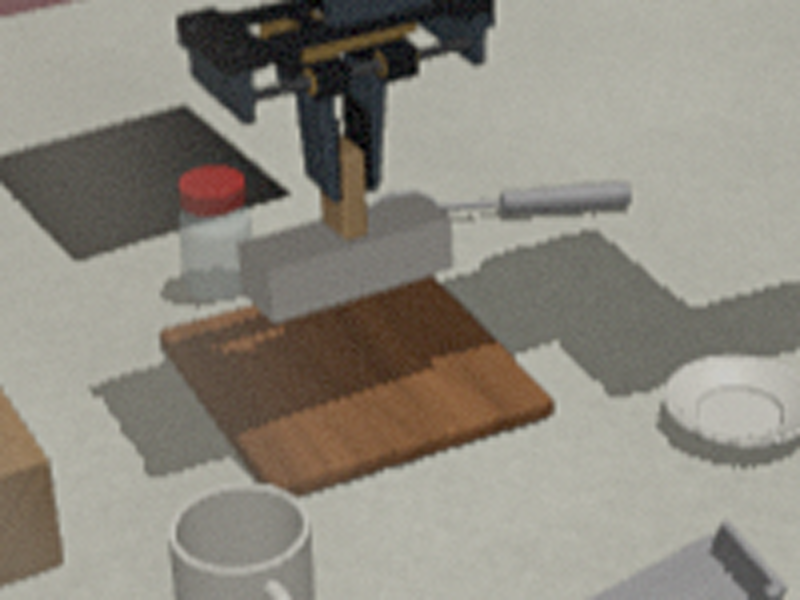

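View pics/w7.png

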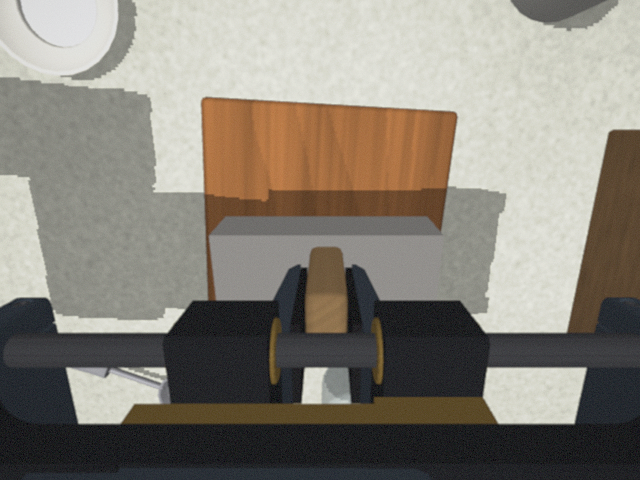

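```bash
cat > tilt.py <<'E'
from h import *
from scipy.optimize import least_squares
def tilt(obs):
    s,c=wr();H=np.linalg.inv(np.array(c['hand_eye']));K=np.array(c['camera_matrix'])
    # tool frame: z down; mould z = (sin a,0,cos a) in tool (x left), mould y = (cos a,0,-sin a); mould x = y x z
    def pts(p):
        a=p[0];z=np.array([np.sin(a),0,np.cos(a)]);y=np.array([np.cos(a),0,-np.sin(a)]);x=np.cross(y,z)
        R=np.column_stack([x,y,z]);o=np.array([p[2],p[3],-19])+z*p[1]
        return R,o
    def f(p):
        R,o=pts(p);r=[]
        for m,uv in obs:
            q=K@(H@np.append(R@np.array(m)+o,1))[:3];r+=list(q[:2]/q[2]-uv)
        return np.array(r)
    s=least_squares(f,[0.1,42,0,0]);R,o=pts(s.x)
    print('tilt',np.degrees(s.x[0]).round(1),'d,x,y',s.x[1:].round(1),'res',s.fun.round(1)); print('rim corners z in tool', [(R@np.array([0,k,37])+o)[[0,2]].round(1).tolist() for k in(23,0,-23)])
E
python3 -c "
from tilt import *
for sx in (1,):
  tilt([((65*sx,23,0),(210,236)),((-65*sx,23,0),(441,236)),((65*sx,23,37),(220,217)),((-65*sx,23,37),(433,217))])"
python3 - <<'E'
import cv2;im=cv2.imread('pics/w7.png')[190:310,190:460];cv2.imwrite('pics/w7c.png',cv2.resize(im,None,fx=2.9,fy=2.9,interpolation=2))
E
```

```text
tilt 4.2 d,x,y [47.7 -1.8 -0.5] res [-2.9  0.4  3.9  0.4  4.2 -0.5 -5.3 -0.5]
rim corners z in tool [[27.3, 63.8], [4.4, 65.5], [-18.6, 67.2]]
```

View pics/w7c.png

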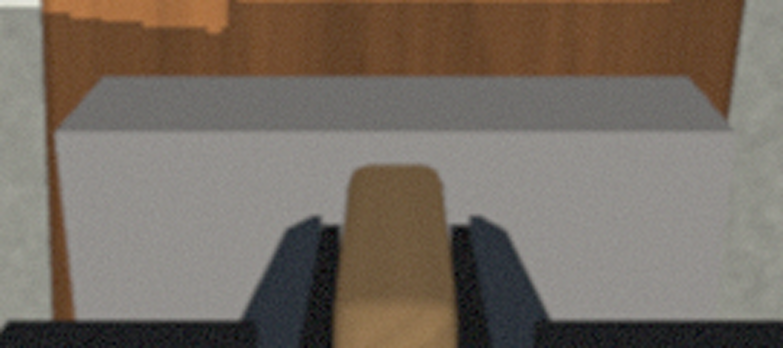

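```bash
python3 -c "
from tilt import *
tilt([((65,23,0),(209,235)),((-65,23,0),(441.5,235)),((65,23,37),(225.5,216.3)),((-65,23,37),(427.3,216.3))])"
```

```text
tilt 3.6 d,x,y [51.3 -1.9 -0.6] res [-0.   0.1  1.   0.1  0.1 -0.1 -1.3 -0.1]
rim corners z in tool [[26.6, 67.7], [3.7, 69.1], [-19.3, 70.6]]
```

Call:
{"op": "arm_command", "data": {"targets": [[1,0,0,0.02,0],[1,0,0,0.066,0],[1,0,0,0.116,0],[1,0,0,0.144,0],[1,0,0,0.13,0],[1,0,0,0.125,0]], "squeeze": 35}}

```text
time_s: 7.63
ee_pos: [567.2, -6.6, 88.1]
ee_rot: [179.6, -0.1, 90.3]
force: [0.3, -0.7, -4.5]
gripper_width: 17.7
```

```bash
python3 -c "
from h import *
to((566,-7,95),90)
snap('wrist','w8.png');snap('scene','s8.png',(200,160,400,310),4)"
```

```text
t 7.63 pos [567.2  -6.6  88.1] rot [ 1.7956e+02 -9.0000e-02  9.0300e+01] F [ 0.3 -0.7 -4.5] w 17.7
shift share [-0.001 -0.002 -0.014] turn share 0.007
```

View pics/s8.png

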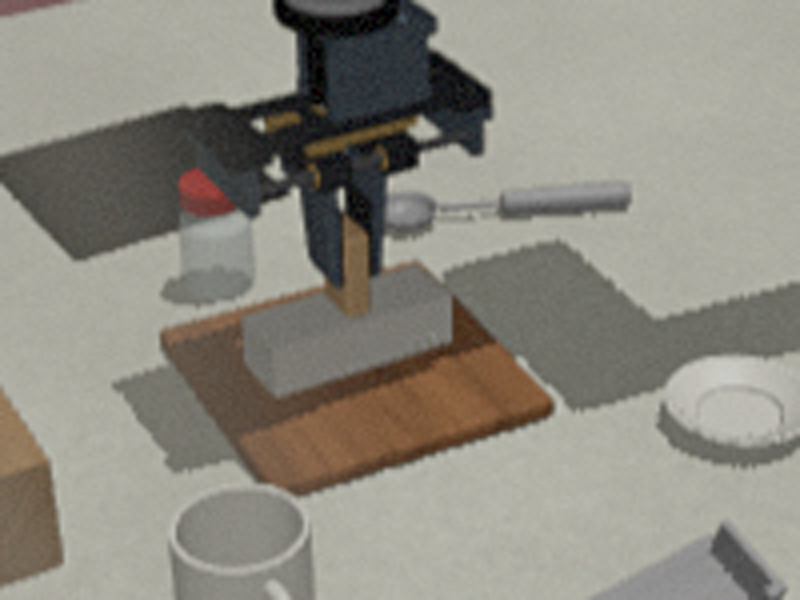

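View pics/w8.png

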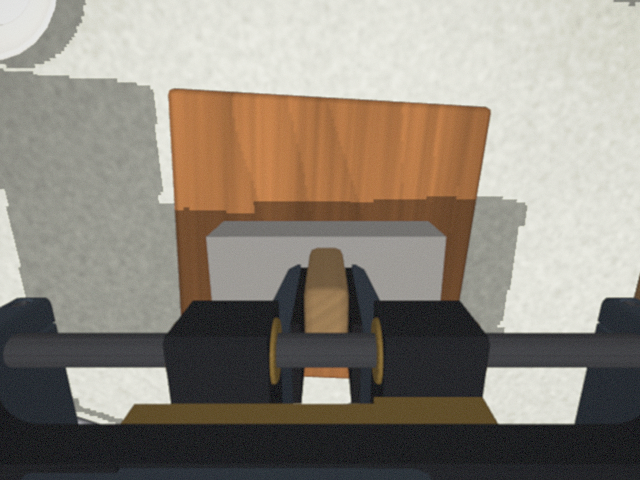

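Call:
{"op": "arm_command", "data": {"targets": [[1,0,0,-0.02,0],[1,0,0,-0.05,0],[1,0,0,-0.08,0],[1,0,0,-0.1,0]]}}

```text
time_s: 8.07
ee_pos: [567.6, -7.0, 140.1]
ee_rot: [179.4, -0.1, 90.3]
force: [0.5, -0.2, -3.5]
gripper_width: 17.7
```

```bash
python3 -c "
from h import *
to((566,-7,95),90)
snap('scene','s9.png',(200,160,400,310),4)"
```

```text
t 8.07 pos [567.6  -7.  140.1] rot [ 1.7939e+02 -8.0000e-02  9.0280e+01] F [ 0.5 -0.2 -3.5] w 17.7
shift share [-0.    -0.004  0.09 ] turn share 0.006
```

View pics/s9.png

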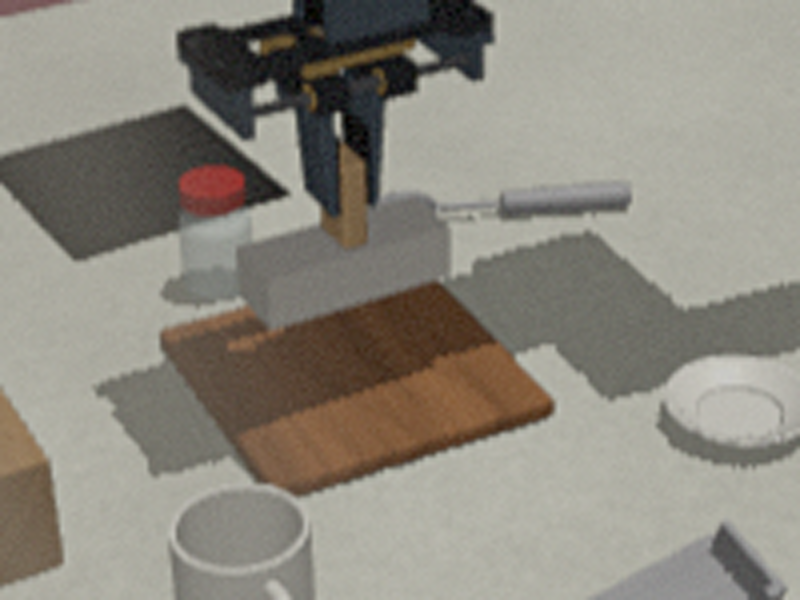

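Call:
{"op": "arm_command", "data": {"targets": [[1,0,0,0.02,0],[1,0,0,0.075,0],[1,0,0,0.135,0],[1,0,0,0.135,0]]}}

```text
time_s: 8.45
ee_pos: [569.8, -7.0, 72.0]
ee_rot: [179.2, -0.1, 90.3]
force: [-0.1, -0.5, -1.8]
gripper_width: 18.1
```

Call:
{"op": "arm_command", "data": {"targets": [[1,0,0,-0.02,0],[1,0,0,-0.06,0],[1,0,0,-0.1,0],[1,0,0,-0.13,0]]}}

```text
time_s: 8.78
ee_pos: [568.9, -7.1, 138.1]
ee_rot: [179.2, -0.1, 90.3]
force: [0.1, -0.5, -3.2]
gripper_width: 18.0
```

```bash
python3 -c "
from h import *
to((566,-7,95),90)
snap('wrist','w10.png');snap('scene','s10.png',(200,160,400,310),4)"
```

```text
t 8.78 pos [568.9  -7.1 138.1] rot [ 1.7921e+02 -6.0000e-02  9.0280e+01] F [ 0.1 -0.5 -3.2] w 18.0
shift share [ 0.    -0.007  0.086] turn share 0.006
```

View pics/s10.png

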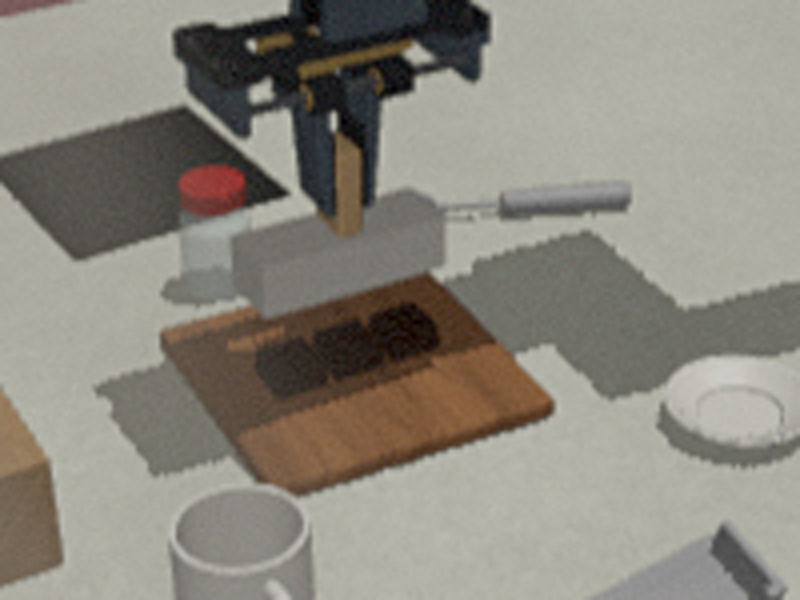

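View pics/w10.png

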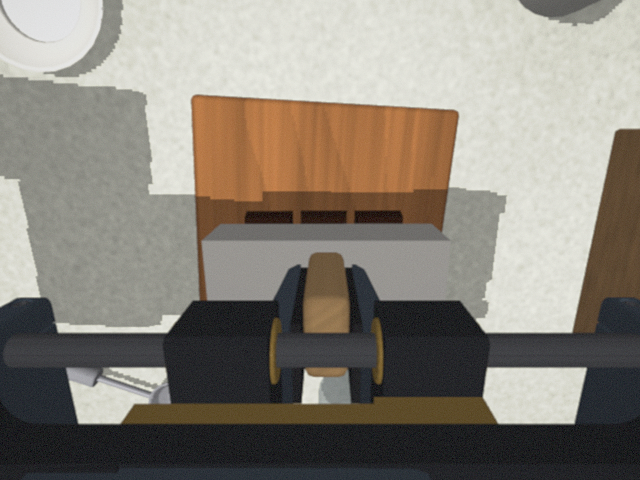

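Call:
{"op": "arm_command", "data": {"targets": [[1,0,0,-0.03,0],[1,0,0,-0.08,0],[1,0,0,-0.13,0],[1,-0.02,0,-0.16,0],[1,-0.06,0,-0.17,0],[1,-0.12,0,-0.17,0],[1,-0.18,0,-0.17,0],[1,-0.24,0,-0.17,0]]}}

```text
time_s: 9.55
ee_pos: [568.6, -128.1, 223.0]
ee_rot: [179.0, -0.1, 90.3]
force: [0.4, -0.1, -3.1]
gripper_width: 17.9
```

```bash
python3 -c "
from h import *
to((584,-340,130),90)"
```

```text
t 9.55 pos [ 568.6 -128.1  223. ] rot [ 1.7903e+02 -7.0000e-02  9.0330e+01] F [ 0.4 -0.1 -3.1] w 17.9
shift share [-0.424  0.025  0.186] turn share 0.007
```

Call:
{"op": "arm_command", "data": {"targets": [[1,-0.06,0.005,0,0],[1,-0.12,0.01,0,0],[1,-0.18,0.015,0,0],[1,-0.24,0.02,0,0],[1,-0.3,0.025,0.01,0],[1,-0.36,0.025,0.03,0],[1,-0.4,0.025,0.06,0],[1,-0.42,0.025,0.1,0]]}}

```text
time_s: 10.22
ee_pos: [582.9, -341.3, 171.5]
ee_rot: [179.0, 0.0, 90.2]
force: [0.0, -0.4, -2.9]
gripper_width: 17.7
```

```bash
python3 -c "
from h import *
to((584,-341,100),90)
snap('wrist','w11.png')
snap('scene','s11.png',(160,110,360,310),3)"
```

```text
t 10.22 pos [ 582.9 -341.3  171.5] rot [1.7901e+02 2.0000e-02 9.0190e+01] F [ 0.  -0.4 -2.9] w 17.7
shift share [ 0.001 -0.     0.143] turn share 0.004
```

View pics/s11.png

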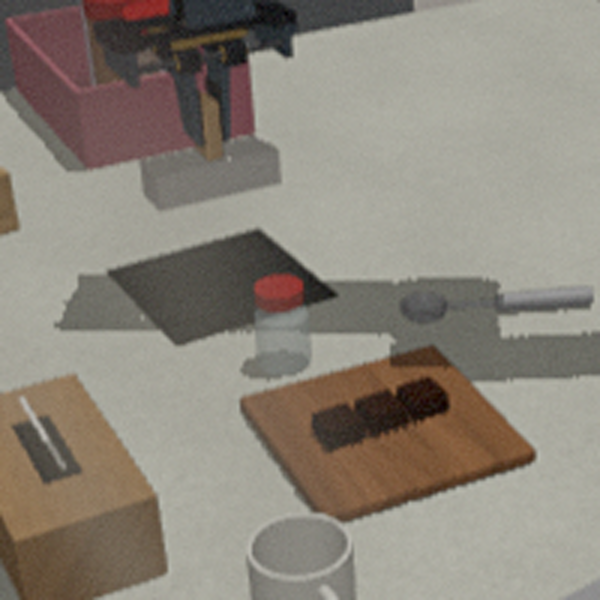

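View pics/w11.png

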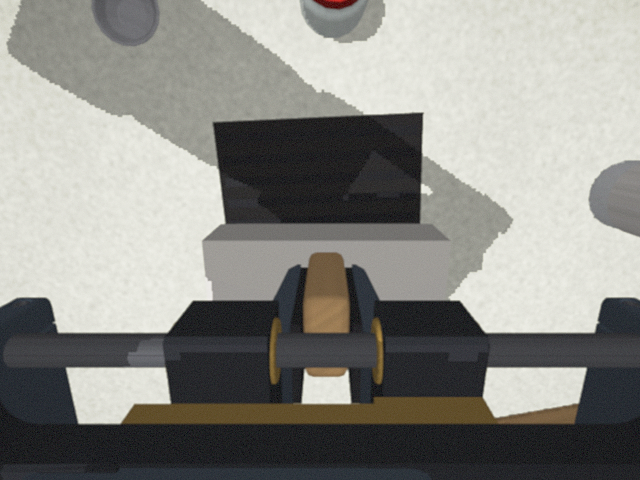

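Call:
{"op": "arm_command", "data": {"targets": [[1,0,0,0.04,0],[1,0,0,0.08,0],[1,0,0,0.12,0],[1,0,0,0.16,0],[1,0,0,0.18,0],[1,0,0,0.195,0],[1,0,0,0.2,0],[1,0,0,0.2,0]]}}

```text
time_s: 10.98
ee_pos: [581.2, -337.4, 67.2]
ee_rot: [179.6, -0.4, 90.2]
force: [0.2, -0.7, -3.1]
gripper_width: 17.9
```

Call:
{"op": "arm_command", "data": {"targets": [[1,0,0,0.003,0],[1,0,0,0.006,0],[1,0,0,0.009,0],[1,0,0,0.012,0],[1,0,0,0.015,0],[1,0,0,0.018,0],[1,0,0,0.021,0],[1,0,0,0.024,0]], "squeeze": 10}}

```text
time_s: 11.65
ee_pos: [582.0, -337.3, 58.3]
ee_rot: [179.4, -0.3, 90.2]
force: [-2.7, 2.7, 15.2]
gripper_width: 18.7
```

```bash
python3 -c "
from h import *
to((584,-341,100),90)
snap('wrist','w12.png')
snap('scene','s12.png',(160,110,360,310),3)"
```

```text
t 11.65 pos [ 582.  -337.3   58.3] rot [179.44  -0.33  90.21] F [-2.7  2.7 15.2] w 18.7
shift share [-0.007  0.005 -0.083] turn share 0.005
```

View pics/w12.png

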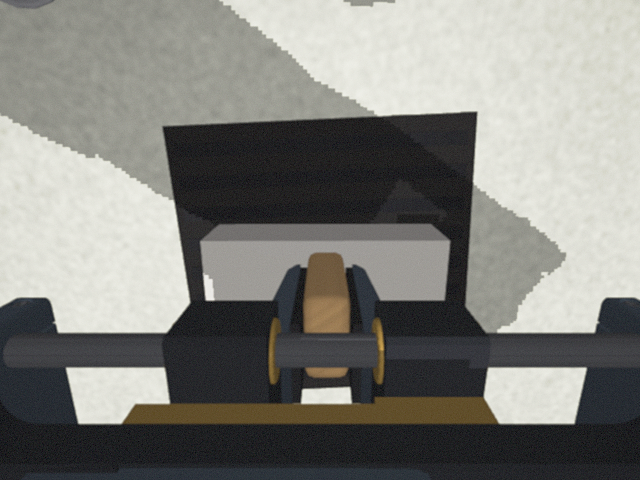

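View pics/s12.png

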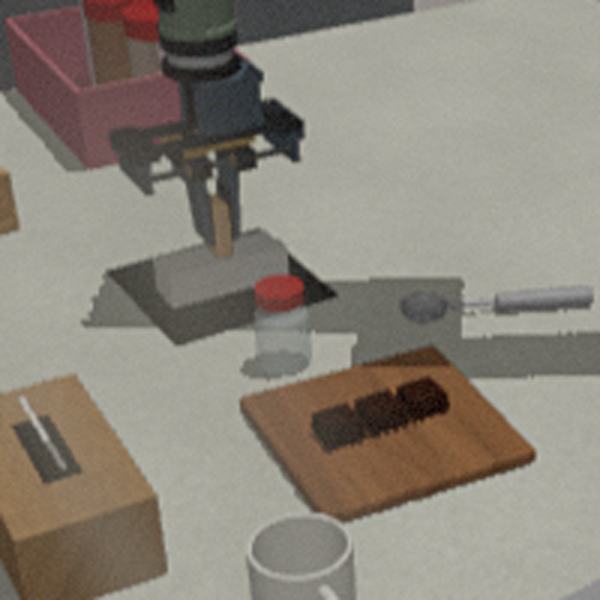

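Contact at 15 N and the mould is sitting on the mat. Release.

Call:
{"op": "arm_command", "data": {"targets": [[0.7,0,0,0,0],[0.5,0,0,0,0],[0.3,0,0,0,0],[0,0,0,0,0],[0,0,0,0,0],[0,0,0,0,0],[0,0,0,0,0],[0,0,0,0,0]]}}

```text
time_s: 12.42
ee_pos: [581.9, -337.4, 58.0]
ee_rot: [179.4, -0.3, 90.2]
force: [0.2, 0.2, 0.1]
gripper_width: 68.7
```

Call:
{"op": "arm_command", "data": {"targets": [[0,0,0,0,0],[0,0,0,0,0],[0,0,0,0,0],[0,0,0,0,0]]}}

```text
time_s: 12.75
ee_pos: [581.9, -337.3, 58.0]
ee_rot: [179.4, -0.3, 90.2]
force: [0.1, -0.0, -0.3]
gripper_width: 91.3
```

Call:
{"op": "arm_command", "data": {"targets": [[0,0,0,-0.03,0],[0,0,0,-0.08,0],[0,0,0,-0.16,0],[0,0,0,-0.24,0],[0,-0.02,0,-0.3,0],[0,-0.06,0,-0.34,0],[0,-0.1,0,-0.34,0],[0,-0.1,0,-0.34,0]]}}

```text
time_s: 13.42
ee_pos: [580.7, -392.0, 229.6]
ee_rot: [179.2, -0.1, 90.1]
force: [-1.1, -0.5, -1.4]
gripper_width: 91.2
```

Call:
{"op": "arm_command", "data": {"targets": [[0,-0.05,0,0,0],[0,-0.1,0,0,0],[0,-0.16,0,0,0],[0,-0.2,0,0,0],[0,-0.2,0,0,0],[0,-0.2,0,0,0]]}}

```text
time_s: 13.92
ee_pos: [580.4, -492.1, 227.8]
ee_rot: [179.3, -0.2, 90.0]
force: [0.6, 0.3, 0.2]
gripper_width: 91.2
```

```bash
python3 -c "
from h import *
to((584,-341,100),90)
snap('top','t13.png')
snap('scene','s13.png',(160,110,360,310),3)
print(proj('top',[[584,-340,4]]))"
```

```text
t 13.92 pos [ 580.4 -492.1  227.8] rot [179.34  -0.2   90.  ] F [0.6 0.3 0.2] w 91.2
shift share [0.301 0.004 0.257] turn share -0.0
[[522.00001876 232.9648841 ]]
```

View pics/t13.png

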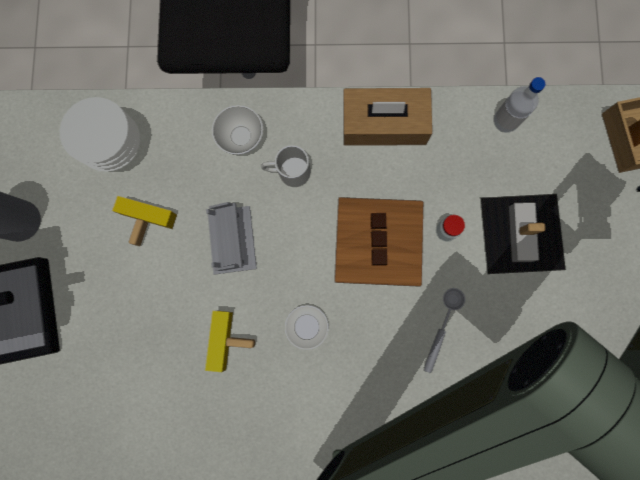

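View pics/s13.png

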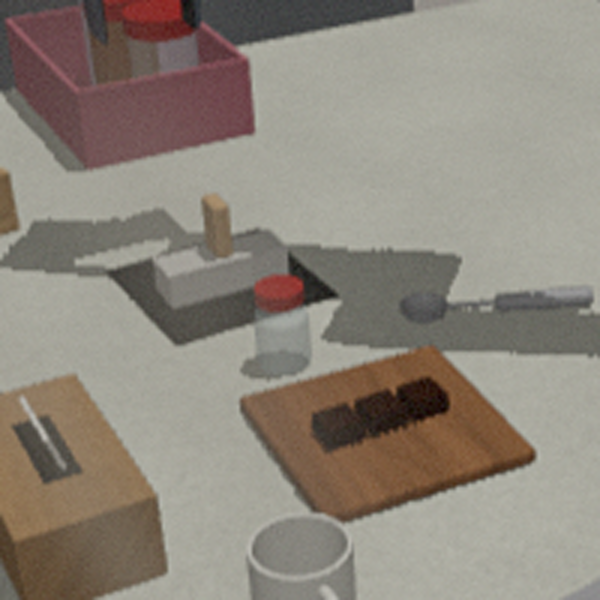

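The mould stands upside down in the middle of the mat at top pixel (525,232), against a mat centre of (522,233). The three chocolates are on the board at about (379,240). The mug, jar, spoon and saucer show no shift, and the gripper is clear, so I'm handing in.

```bash
python3 -c "
from h import *
env.job_done()"
```

```text
the job is handed in; nothing more can be done
```

The three chocolates are on the board, and the empty mould is upside down on the black mat. I handed the job in at about 14 s of the 58 s allowed.

**How it went:**
- The arm command offers no tilt, only shifts and a turn about the tool's own axis. I gripped the wooden handle with the hand straight down and lifted the mould out. Over the board I eased the grip to 7 N, so the mould swung upside down under its own weight. I measured it at about 3.6° from vertical, then gripped it firmly again.
- The first rap freed nothing. The second, harder and deeper, freed all three.
- I set the mould down on the mat with 15 N on the wrist, released it and moved clear.

**Last checks (top and scene pictures):**
- All three chocolates lie in a row near the middle of the board, and nothing in the pictures suggests the gripper touched them.
- The mould looks flat and sits within about 10 mm of the mat's centre.
- The mug, jar, spoon and saucer show no shift.
- The wrist force returned to about zero after release.

**Not measured:**
- I did not see the peak force of the raps, so I take the strike on the board from the chocolates having come loose.
- I judged the mould's final flatness only by eye.
- During the second rap the mould seems to have slid about 10 mm in the fingers. This caused no trouble.

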